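Put the casting away in the tilt-out bin

ROBOT

A 7-joint arm with a two-finger parallel gripper is mounted at the origin on a cart in front of the work surface, level with it; the furniture and walls round the work are solid. World frame = base frame: x ahead of the robot, y to its left, z up, the work surface at z = 0. Lengths are in m, angles in degrees, forces in N, time in s.
With the tool pointing down it reaches from about 0.35 to 0.775 m from the base axis. Payload 3.1 kg.
Tool frame: the origin (TCP) lies on the centre line of the jaws, within the pads' length; the fingertips stand 19 mm ahead of it and the grasp point (between the pads) is the TCP; z points along the fingers, y is the line along which they close (so a half turn about z gives the same grasp; the last joint's range is limited). The gripper opens to 85 mm and grips with 20 to 120 N. Pads are 22 mm wide; open, the fingers measure 114 mm over their backs; the gripper's body (76 mm by 85 mm) begins 54 mm behind the grasp point. The pads swing forward as they close: fully open they stand 13 mm farther back than shut.
Start: joints at [65.105, 17.813, 0.802, 86.603, -0.252, 75.585, -1.558], TCP at [0.211, -0.508, 0.25] pointing down, gripper open.
Joint ranges: [-154.91, 154.91], [-16.99, 109.72], [-72.82, 74.43], [7.12, 147.25], [-82.49, 262.49], [11.32, 116.49], [-174.64, 174.64]. Speed limits (degrees/s): [159.86, 159.86, 180, 180, 180, 180, 180].

INTERFACE

Orientations are given as [roll, pitch, yaw] about the fixed x, y, z axes, in that order (R = Rz(yaw) Ry(pitch) Rx(roll)).
In Python, from workcell import arm gives the robot as it stands. The module is installed in compiled form; this text tells all that it offers.
- The arm moves only by the tool servo_tool, never from a script. Its arguments are lists of equal length, an entry for each row: "offset": the shift along the tool's x, y, z in mm, a list of three; "delta_rot": the turn, a rotation vector about the tool's x, y, z in rad, a list of three; "hand": the closure, from -1 (fully open) to 1 (shut). A call has 1 to 12 rows; each row is the pose to reach, as a shift and turn from the pose commanded when the call began, along the tool's axes at that moment; what a row does not reach only later rows make up. A row lasts 1/10 s, in which the tool goes at most 50 mm and 8.59 degrees, less where a joint would pass 70% of its speed; a pose out of reach is approached as far as the arm can. A call with a gripper value outside its range is refused whole. The fingers move at their own pace and stop on an object; "squeeze" is the grip in N (left out, the last holds). Time passes only in rows, so rows that repeat a pose let the fingers close. It gives the time, the measured TCP pose, the force, the opening and the grip force at its end, in the units of the state.
- arm.state(): the state, without advancing time (a new reading comes with each control period).
- arm.capture(name): name is "side" or "top" or "wrist"; returns a dict with "pixels" (384x512x3 uint8, red, green, blue), "fx", "fy", "cx", "cy" (pixels), "camera_from_world" (4x4, takes a point from world to camera coordinates). Camera axes: x right, y down, z forward; pixel columns grow to the right and rows downward; lengths in m; the calibration is good to about 2 mm. A picture is of the moment at which its call begins. There is no depth.
- arm.job_done(): hands the job in; it is judged then, once.
Trained networks look in the newest picture that a camera, given by its name, has taken for a name from the list of things; names that differ only in an ending like _2 or _b are one class to them, and where a whole thing is asked for, a point or a joint stands for the part that bears it (a point fixed in the world has none). Each returns a list of dicts, best first, with "p" (0 to 1); they miss things now and then, are a little off and sometimes report something else, mostly with a low value. They report only what shows in the picture. A call takes as long as a camera call.
- arm.look_for(camera, name): "at" ([column, row] in pixels, amid what is visible of it).
The state is a dict: "time_s": time; "joint_pos": joint angles; "qvel": joint speeds; "tau": joint torques, N m; "eef_pos": TCP position; "ee_rot": TCP orientation; "force": force on the tool from outside, world axes, zero at the start; "ft_torque": the same for the moment, N m; "gripper_width": finger opening in m; "gripper_force": force on a finger pad.
Only numpy, scipy, OpenCV 4.12 (cv2) and the standard library are available. Lean on these libraries where they do the work, as an engineer would, in place of code of your own. Each camera call takes 0.05 s, during which the arm holds its last target. There are 200 camera calls.

TASK

Put the elbow casting away in the tilt-out bin: pull the bin's door down wide open by its handle, put the casting in from above, and push the door back up until it is fully shut. Leave the other things on the bench where they are.

Things in the scene. Friction and masses are not known exactly. Their poses are not given: they have to be found in the camera images.
- tilt_cabinet: Blue sheet-metal cabinet fixed to the bench, 120 deep (x) x 240 wide (y) x 172 high (z). Origin: centre of its underside; -x is its front, z up. Nearly its whole front is the grey tilt-out door.
- tilt_bin (a joint): Grey bottom-hinged door, 236 wide, 138 high, 8 thick, with a bin fixed behind it. 0 = shut, upright, flush with the cabinet front; 0.9 rad = wide open, at its stop: the top tips out and down towards the robot (cabinet -x). Stiff hinge: it stays at any angle; 4 to 6 N at the handle move it. At 0.9 the bin's mouth, about 110 x 200 from above, lies wholly before the cabinet front.
- bin_handle (a point): Middle of the steel handle bar above the door's top edge: round, 12 thick, 110 long along cabinet y, 36 clear beneath it. It lies 180 from the hinge line along the door and 5 in front of it. Site y: along the bar; z: up the door. Shut, the bar is 207 above the bench, 35 above the cabinet top. It can be pinched from above, across the bar, at any door angle.
- bin_hinge (a point): Middle of the door's hinge line, at the foot of the cabinet's front face, 27 above the bench (cabinet frame x -60, y 0). Axes turn with the door: y along the hinge line, z up the door, x back into the bin.
- bin_inside (a point): Middle of the bin's inner floor, 42 behind the hinge line and 4 above it in the door's frame. Axes turn with the door: x back, y along the hinge, z up from the floor. The bin is open on top; inside 200 wide (y), 84 deep (x); back wall 80 high, sides slope from 134 at the door to 80 at the back.
- elbow: Raw aluminium pipe-elbow casting, 65 x 74 x 50, about 85 g, standing on its flange. Origin: centre of its underside, z up. Upright tube 32 across, centred at x -8, its top at 50; side outlet 27 thick along +x at height 27, out to x 33; flange ears to y +-37, 6 high. Grip across y on the tube, between heights 30 and 50.
- cap: Bystander: round aluminium cap casting with three ears, 68 x 70 x 21; origin at the centre of its underside. Stays.
- counter: Bystander: white hand tally counter, 42 across, 36 high; origin at the centre of its underside. Stays.
- tape: Bystander: roll of cream masking tape lying flat, 86 across, 24 high; origin at the centre of its underside. Stays.

How it is judged:
By the outcome, as a careful person would: the job done as asked, in the order asked, and still so for the second after the job is handed in, with the robot touching nothing.
It also fails if it takes over 64 s, if anything falls off the work surface, if the arm or the gripper's body presses on something with over 40 N, if the wrist force passes 120 N, or if a joint passes its speed limit or range.

## Working session

There is one attempt and no reset: what is moved stays moved. The work goes in short steps, Python scripts to look and compute and a tool call to move; the robot and the scene stay as the last step left them, time stands still between calls to the robot, and variables do not carry over. Pictures are saved under pics/ and viewed, at most 10 in all, crops included, and the job is handed in when it is done.

Besides the shell and the picture viewer there is one more tool, called after "Request:" as name(argument=value, ...), one argument or row to a line, values as JSON. servo_tool: Moves the arm, as the interface text tells. Its arguments: {"type":"object","properties":{"offset":{"type":"array","items":{"type":"array","items":{"type":"number"}}},"delta_rot":{"type":"array","items":{"type":"array","items":{"type":"number"}}},"hand":{"type":"array","items":{"type":"number"}},"squeeze":{"type":"number"}},"required":["offset","delta_rot","hand"]}

```bash
mkdir -p pics; cat > h.py <<'E'
import numpy as np, cv2
from scipy.spatial.transform import Rotation as R
from workcell import arm
def ray(c,uv):
    T=np.array(c["camera_from_world"]);Rm,t=T[:3,:3],T[:3,3]
    d=Rm.T@np.array([(uv[0]-c["cx"])/c["fx"],(uv[1]-c["cy"])/c["fy"],1]);return -Rm.T@t,d
def atz(c,uv,z):
    o,d=ray(c,uv);return o+d*(z-o[2])/d[2]
def proj(c,p):
    T=np.array(c["camera_from_world"]);q=T[:3,:3]@np.array(p)+T[:3,3]
    return np.array([c["fx"]*q[0]/q[2]+c["cx"],c["fy"]*q[1]/q[2]+c["cy"]])
def tri(cs):
    A=np.zeros((3,3));b=np.zeros(3)
    for c,uv in cs:
        o,d=ray(c,uv);d/=np.linalg.norm(d);M=np.eye(3)-np.outer(d,d);A+=M;b+=M@o
    return np.linalg.solve(A,b)
def save(c,n,box=None,s=1):
    im=c["pixels"][:,:,::-1]
    if box: im=im[box[1]:box[3],box[0]:box[2]]
    cv2.imwrite("pics/"+n,cv2.resize(im,None,fx=s,fy=s,interpolation=cv2.INTER_CUBIC))
E
python3 - <<'E'
from h import *
np.set_printoptions(precision=3,suppress=True)
cs={n:arm.capture(n) for n in("side","top")}
for n,c in cs.items():
    save(c,n+"0.png",None,1.5); print(n,"cam",ray(c,(256,192)))
    for k in "elbow cap counter tape tilt_cabinet bin_handle bin_hinge bin_inside".split():
        print(k,[(np.round(d["at"],1),round(d["p"],2),atz(c,d["at"],.025)) for d in arm.look_for(n,k)[:2]])
print(arm.state()["eef_pos"],arm.state()["ee_rot"],arm.state()["time_s"])
E
```

```text
side cam (array([-0.413,  0.654,  0.758]), array([ 0.75 , -0.45 , -0.486]))
elbow [(array([331. , 205.2]), 0.73, array([ 0.496, -0.21 ,  0.025]))]
cap [(array([292.7, 188.9]), 0.42, array([ 0.668, -0.162,  0.025]))]
counter [(array([189.1, 258.9]), 0.44, array([0.47 , 0.353, 0.025]))]
tape [(array([161.4, 270.4]), 0.92, array([0.462, 0.44 , 0.025]))]
tilt_cabinet [(array([226.2, 202.1]), 0.87, array([0.708, 0.109, 0.025]))]
bin_handle [(array([231.3, 205.3]), 0.73, array([0.679, 0.104, 0.025]))]
bin_hinge [(array([232.2, 204.6]), 0.76, array([0.681, 0.099, 0.025])), (array([289.2, 185.4]), 0.63, array([ 0.699, -0.167,  0.025]))]
bin_inside [(array([228.2, 202.3]), 0.86, array([0.703, 0.104, 0.025]))]
top cam (array([ 0.03 , -0.11 ,  1.084]), array([ 0.515,  0.167, -0.841]))
elbow [(array([334.9, 260.7]), 0.77, array([ 0.512, -0.219,  0.025]))]
cap [(array([339., 205.]), 0.48, array([ 0.72 , -0.192,  0.025]))]
counter []
tape [(array([146.6, 221.9]), 0.78, array([0.45 , 0.412, 0.025]))]
tilt_cabinet [(array([240.8, 187.3]), 0.56, array([0.682, 0.158, 0.025]))]
bin_handle [(array([231.5, 199.9]), 0.62, array([0.621, 0.171, 0.025]))]
bin_hinge [(array([230.9, 199.4]), 0.66, array([0.623, 0.174, 0.025]))]
bin_inside []
[ 0.211 -0.508  0.25 ] [-179.998    0.001   22.508] 0.9
```

View pics/side0.png

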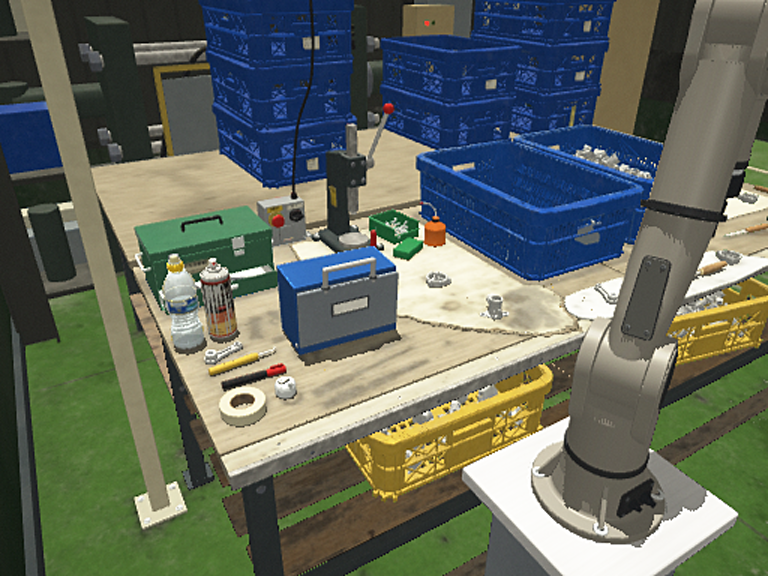

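View pics/top0.png

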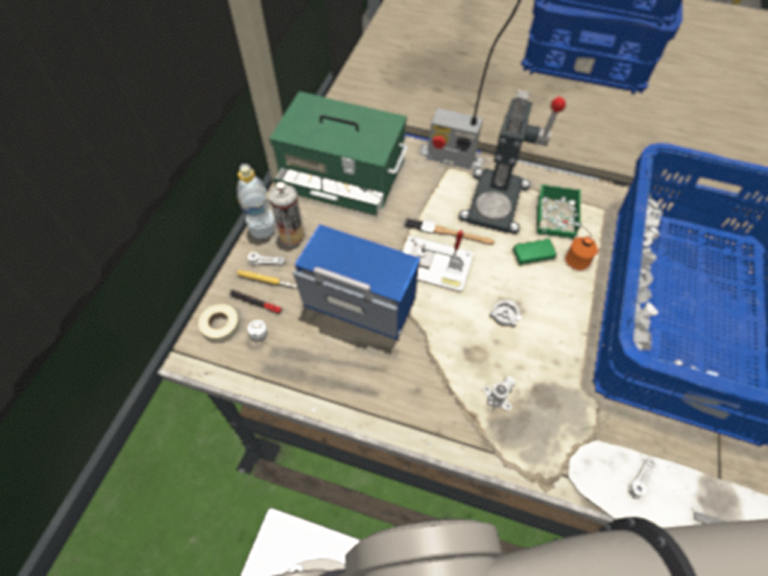

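```bash
python3 - <<'E'
from h import *
S=arm.capture("side")["pixels"];T=arm.capture("top")["pixels"]
def cr(a,x,y,w,h,s): return cv2.resize(a[y:y+h,x:x+w,::-1],None,fx=s,fy=s,interpolation=cv2.INTER_CUBIC)
a=np.hstack([cr(S,180,155,96,90,4),cr(T,190,145,96,90,4)])
b=np.hstack([cr(S,306,184,48,28,8),cr(T,310,246,48,28,8)])
cv2.imwrite("pics/m.png",np.vstack([a,b]))
E
```

```text
(no output)
```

View pics/m.png

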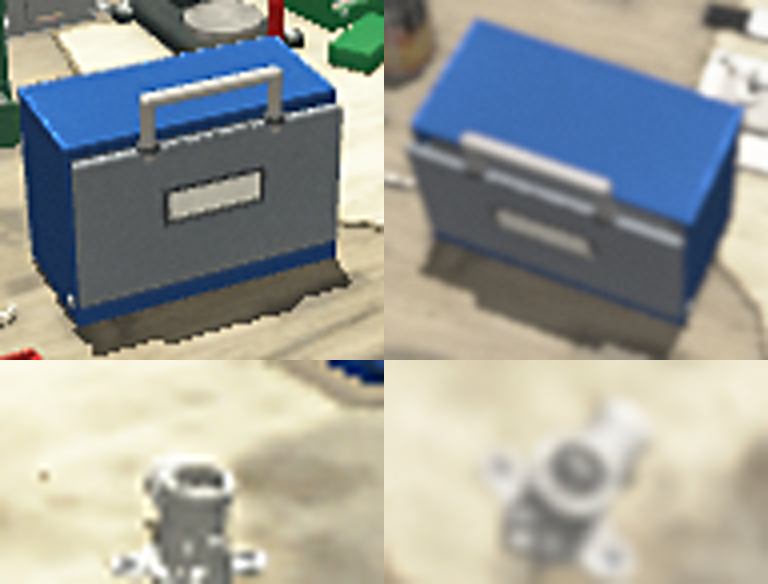

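```bash
python3 - <<'E'
from h import *
from scipy.optimize import least_squares
np.set_printoptions(precision=4,suppress=True)
S=arm.capture("side");T=arm.capture("top")
FL=(-.06,.12,.172);BL=(.06,.12,.172);BR=(.06,-.12,.172);FR=(-.06,-.12,.172)
bFL=(-.06,.12,0);bFR=(-.06,-.12,0);h1=(-.065,.055,.207);h2=(-.065,-.055,.207)
ob=[(S,p,(u/4+180,v/4+155)) for p,u,v in[(FL,68,152),(BL,20,90),(BR,277,38),(FR,335,98),(bFL,78,323),(bFR,335,258),((.06,.12,0),35,270),(h1,148,98),(h2,276,73)]]
ob+=[(T,p,(u/4+190,v/4+145)) for p,u,v in[(BL,91,18),(BR,358,110),(FR,306,222),(FL,28,135),(bFL,48,240),(bFR,301,322),(h1,84,140),(h2,222,185)]]
W=lambda q,p:(R.from_euler('z',q[2]).apply(p)+[q[0],q[1],0])
f=lambda q:np.concatenate([proj(c,W(q,p))-uv for c,p,uv in ob])
r=least_squares(f,[.68,.15,0],loss='soft_l1');print(r.x,np.degrees(r.x[2]),"\n",f(r.x).reshape(-1,2).T)
q=r.x
for n,p in dict(hinge=(-.06,0,.027),handle=(-.065,0,.207)).items(): print(n,W(q,p))
for th in (.3,.6,.9):
    d=(-.06-180e-3*np.sin(th)-.005*np.cos(th),0,.027+.18*np.cos(th)-.005*np.sin(th)); print(th,W(q,d))
tt=tri([(S,(330.6,198.75)),(T,(334.2,259.4))]);print("tube",tt,atz(T,(334.2,259.4),.05),atz(S,(330.6,198.75),.05))
M=lambda u,v:((u-384)/8+310,(v-360)/8+246)
e1,e2=[atz(T,M(*a),.006) for a in((500,467),(608,555))];print("ears",e1,e2,np.linalg.norm(e1-e2),"outlet",atz(T,M(625,425),.03))
d=e1-e2;print("ear dir deg",np.degrees(np.arctan2(d[1],d[0])))
se=[atz(S,((u)/8+306,(v-360)/8+184),.006) for u,v in((133,562),(247,562))];print("side ears",se,np.degrees(np.arctan2(*(se[0]-se[1])[[1,0]])))
E
```

```text
[ 0.6328  0.1469 -0.0574] -3.290063448386411 
 [[ 0.0423 -0.3746  0.0572  1.7178  0.9729  0.9195 -0.2033 -0.2011 -0.3759
  -1.4931  0.1325 -0.1704 -2.2124 -0.3034 -0.3585  0.7607  0.012 ]
 [-0.327  -0.5413 -1.2982 -2.7681  2.6948  0.6726 -1.9817 -0.6556 -1.4882
   0.5641 -0.6101  1.3514 -1.0787  0.5772  2.3559 -1.2037 -1.1344]]
hinge [0.5729 0.1503 0.027 ]
handle [0.5679 0.1506 0.207 ]
0.3 [0.515  0.1536 0.1975]
0.6 [0.4673 0.1564 0.1727]
0.9 [0.429  0.1586 0.135 ]
tube [ 0.5061 -0.2144  0.046 ] [ 0.5045 -0.2138  0.05  ] [ 0.5007 -0.2095  0.05  ]
ears [ 0.5148 -0.1883  0.006 ] [ 0.4918 -0.2373  0.006 ] 0.05418987789714634 outlet [ 0.5373 -0.2303  0.03  ]
ear dir deg 64.81501037848301
side ears [array([ 0.5127, -0.1871,  0.006 ]), array([ 0.4862, -0.2324,  0.006 ])] 59.69709906522161
```

Request:
servo_tool(
  offset=[
    [579, -472, -50],
    [579, -472, -50],
    [579, -472, -50],
    [579, -472, -50],
    [579, -472, -50],
    [579, -472, -50],
    [579, -472, -50],
    [579, -472, -50],
    [579, -472, -50],
    [579, -472, -50],
    [579, -472, -50],
    [579, -472, -50],
  ],
  delta_rot=[
    [0, 0, -1.12],
    [0, 0, -1.12],
    [0, 0, -1.12],
    [0, 0, -1.12],
    [0, 0, -1.12],
    [0, 0, -1.12],
    [0, 0, -1.12],
    [0, 0, -1.12],
    [0, 0, -1.12],
    [0, 0, -1.12],
    [0, 0, -1.12],
    [0, 0, -1.12],
  ],
  hand=[-1, -1, -1, -1, -1, -1, -1, -1, -1, -1, -1, -1],
)

```text
time_s: 2.3
eef_pos: [0.4951, 0.0205, 0.2909]
ee_rot: [179.9, 0.0, 86.6]
force: [0.6, -0.3, 0.3]
gripper_width: 0.0854
gripper_force: 0.0
```

Request:
servo_tool(
  offset=[
    [134, 62, -9],
    [134, 62, -9],
    [134, 62, -9],
    [134, 62, -9],
    [134, 62, -9],
  ],
  delta_rot=[
    [0, 0, 0],
    [0, 0, 0],
    [0, 0, 0],
    [0, 0, 0],
    [0, 0, 0],
  ],
  hand=[-1, -1, -1, -1, -1],
)

```text
time_s: 2.8
eef_pos: [0.5639, 0.1507, 0.2987]
ee_rot: [-179.9, -0.0, 86.9]
force: [-0.4, -1.1, -0.5]
gripper_width: 0.0854
gripper_force: 0.0
```

```bash
python3 - <<'E'
from h import *
np.set_printoptions(precision=4,suppress=True)
c=arm.capture("wrist");save(c,"w1.png",None,1.5);s=arm.state();print(s["eef_pos"],s["ee_rot"],s["joint_pos"])
for d in arm.look_for("wrist","bin_handle"): print(d["at"],d["p"],atz(c,d["at"],.207))
print(proj(c,(.5679,.1506,.207)),ray(c,(256,192)))
E
```

```text
[0.564  0.1487 0.2989] [-179.9597    0.0647   86.6855] [  7.4119  24.5816 -36.0784  74.629   14.2658  85.2989 -30.6418]
[270.8, 161.4] 0.72 [0.5717 0.1774 0.207 ]
[267.097  199.7342] (array([0.5687, 0.2215, 0.4221]), array([-0.0361, -0.2889, -0.957 ]))
```

View pics/w1.png

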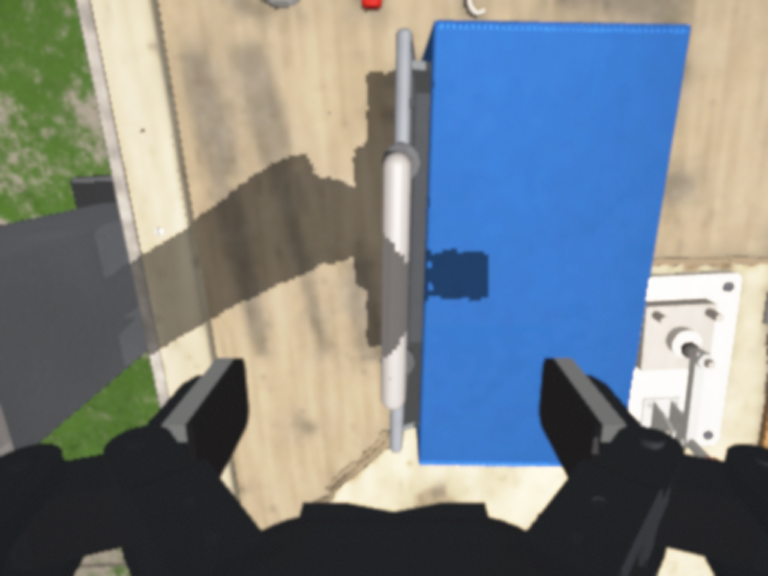

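```bash
python3 - <<'E'
from h import *
np.set_printoptions(precision=4,suppress=True)
c=arm.capture("wrist")
a,b=[atz(c,(u/1.5,v/1.5),.207) for u,v in((398,150),(395.5,408))]
m=(a+b)/2;d=a-b;print(a,b,m,np.linalg.norm(d),np.degrees(np.arctan2(-d[0],d[1])))
E
```

```text
[0.5708 0.2138 0.207 ] [0.5626 0.0911 0.207 ] [0.5667 0.1524 0.207 ] 0.12296371555929836 -3.834000201124243
```

Request:
servo_tool(
  offset=[
    [3, 3, 50],
    [3, 3, 86],
    [3, 3, 86],
    [3, 3, 86],
    [3, 3, 86],
    [3, 3, 86],
    [3, 3, 86],
    [3, 3, 86],
    [3, 3, 86],
    [3, 3, 86],
    [3, 3, 86],
  ],
  delta_rot=[
    [0, 0, 0],
    [0, 0, 0],
    [0, 0, 0],
    [0, 0, 0],
    [0, 0, 0],
    [0, 0, 0],
    [0, 0, 0],
    [0, 0, 0],
    [0, 0, 0],
    [0, 0, 0],
    [0, 0, 0],
  ],
  hand=[-0.5, -0.5, -0.5, 1, 1, 1, 1, 1, 1, 1, 1],
  squeeze=40,
)

```text
time_s: 4.05
eef_pos: [0.5674, 0.1526, 0.2158]
ee_rot: [179.9, -0.0, 86.7]
force: [-4.1, 0.4, 7.4]
gripper_width: 0.0101
gripper_force: 39.0
```

Request:
servo_tool(
  offset=[
    [0, -13, 1],
    [0, -27, 3],
    [0, -40, 6],
    [0, -53, 9],
    [0, -66, 14],
    [0, -78, 20],
    [0, -90, 27],
    [0, -101, 34],
    [0, -111, 42],
    [0, -121, 52],
    [0, -131, 62],
    [0, -139, 72],
  ],
  delta_rot=[
    [0, 0, 0],
    [0, 0, 0],
    [0, 0, 0],
    [0, 0, 0],
    [0, 0, 0],
    [0, 0, 0],
    [0, 0, 0],
    [0, 0, 0],
    [0, 0, 0],
    [0, 0, 0],
    [0, 0, 0],
    [0, 0, 0],
  ],
  hand=[1, 1, 1, 1, 1, 1, 1, 1, 1, 1, 1, 1],
)

```text
time_s: 5.25
eef_pos: [0.4359, 0.1618, 0.1468]
ee_rot: [179.0, -0.2, 86.7]
force: [-0.9, -8.2, 64.0]
gripper_width: 0.0102
gripper_force: 45.7
```

Request:
servo_tool(
  offset=[
    [0, 1, -3],
    [0, 2, -5],
    [0, 2, -5],
  ],
  delta_rot=[
    [0, 0, 0],
    [0, 0, 0],
    [0, 0, 0],
  ],
  hand=[1, 1, 1],
)

```text
time_s: 5.55
eef_pos: [0.4363, 0.1617, 0.148]
ee_rot: [179.3, -0.4, 86.6]
force: [10.7, 2.8, -8.0]
gripper_width: 0.01
gripper_force: 39.5
```

```bash
python3 - <<'E'
from h import *
save(arm.capture("side"),"s2.png",(150,120,350,270),4)
E
```

```text
(no output)
```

View pics/s2.png

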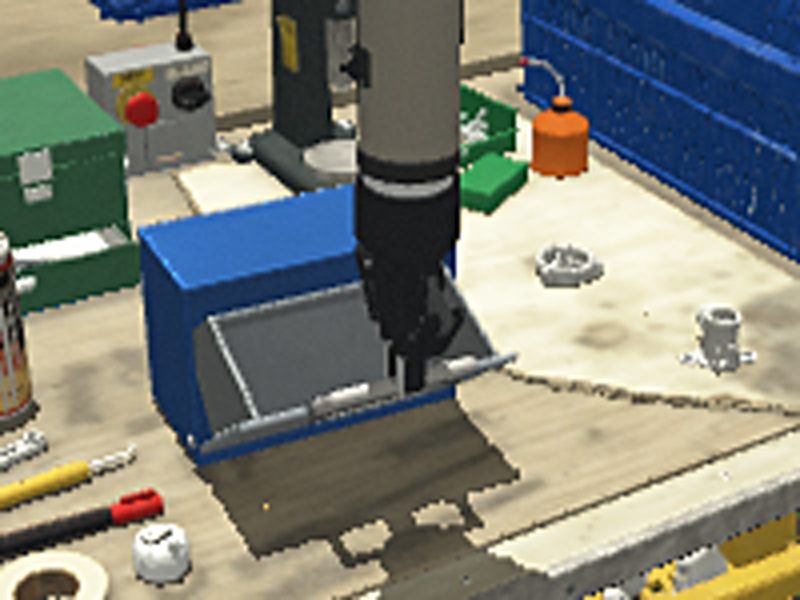

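Request:
servo_tool(
  offset=[
    [0, -3, 1],
    [0, -6, 3],
    [0, -7, 5],
    [0, -7, 5],
  ],
  delta_rot=[
    [0, 0, 0],
    [0, 0, 0],
    [0, 0, 0],
    [0, 0, 0],
  ],
  hand=[1, 1, 1, 1],
)

```text
time_s: 6.0
eef_pos: [0.4357, 0.1617, 0.1474]
ee_rot: [178.5, -0.4, 86.5]
force: [13.2, -1.5, 6.5]
gripper_width: 0.0101
gripper_force: 41.0
```

Request:
servo_tool(
  offset=[
    [0, 2, 0],
    [0, 2, 0],
    [0, 2, 0],
    [0, 2, 0],
    [0, 2, -40],
    [0, 2, -90],
    [0, 2, -140],
    [0, 2, -140],
  ],
  delta_rot=[
    [0, 0, 0],
    [0, 0, 0],
    [0, 0, 0],
    [0, 0, 0],
    [0, 0, 0],
    [0, 0, 0],
    [0, 0, 0],
    [0, 0, 0],
  ],
  hand=[-1, -1, -1, -1, -1, -1, -1, -1],
)

```text
time_s: 6.8
eef_pos: [0.4286, 0.1626, 0.2879]
ee_rot: [179.3, -0.3, 86.7]
force: [0.6, 0.9, -0.5]
gripper_width: 0.0856
gripper_force: 0.0
```

Request:
servo_tool(
  offset=[
    [-370, 96, 0],
    [-370, 96, 0],
    [-370, 96, 0],
    [-370, 96, 0],
    [-370, 96, 0],
    [-370, 96, 88],
    [-370, 96, 88],
    [-370, 96, 88],
    [-370, 96, 88],
    [-370, 96, 88],
    [-370, 96, 88],
  ],
  delta_rot=[
    [0, 0, -1.14],
    [0, 0, -1.14],
    [0, 0, -1.14],
    [0, 0, -1.14],
    [0, 0, -1.14],
    [0, 0, -1.14],
    [0, 0, -1.14],
    [0, 0, -1.14],
    [0, 0, -1.14],
    [0, 0, -1.14],
    [0, 0, -1.14],
  ],
  hand=[-1, -1, -1, -1, -1, -1, -1, -1, -1, -1, -1],
)

```text
time_s: 7.9
eef_pos: [0.4988, -0.2149, 0.1916]
ee_rot: [180.0, -0.2, 151.9]
force: [-0.2, 1.2, 0.5]
gripper_width: 0.0855
gripper_force: 0.0
```

```bash
python3 - <<'E'
from h import *
np.set_printoptions(precision=4,suppress=True)
c=arm.capture("wrist");save(c,"w3.png",None,1.5);s=arm.state();print(s["eef_pos"],s["ee_rot"],s["joint_pos"])
for d in arm.look_for("wrist","elbow"): print(d["at"],d["p"],atz(c,d["at"],.03))
S=arm.capture("side");T=arm.capture("top")
a=cv2.resize(S["pixels"][160:250,170:290,::-1],None,fx=3.3,fy=3.3,interpolation=2)
b=cv2.resize(T["pixels"][150:240,180:300,::-1],None,fx=3.3,fy=3.3,interpolation=2)
cv2.imwrite("pics/m3.png",np.hstack([a,b]))
E
```

```text
[ 0.4997 -0.2133  0.1928] [179.9238  -0.1131 152.0348] [ 44.6163  22.2849 -31.0779  91.9114  11.9759  69.2642  73.1892]
[270.3, 177.2] 0.89 [ 0.5055 -0.2081  0.03  ]
```

View pics/w3.png

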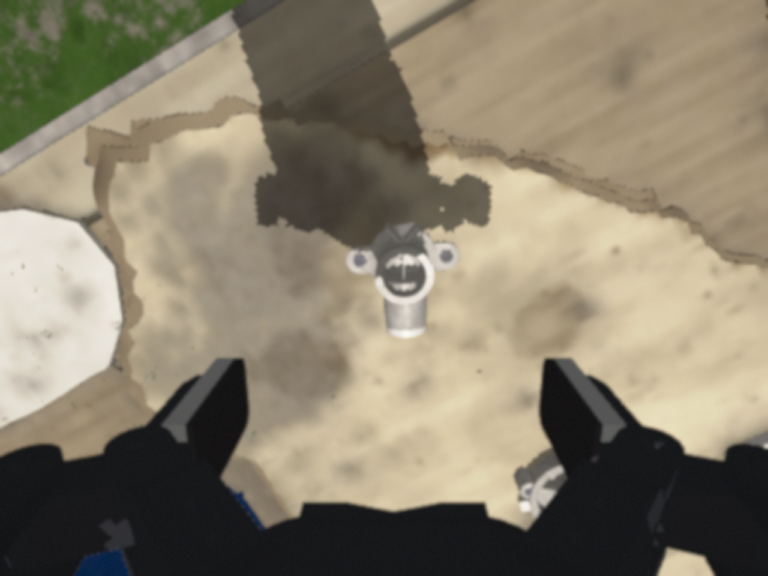

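View pics/m3.png

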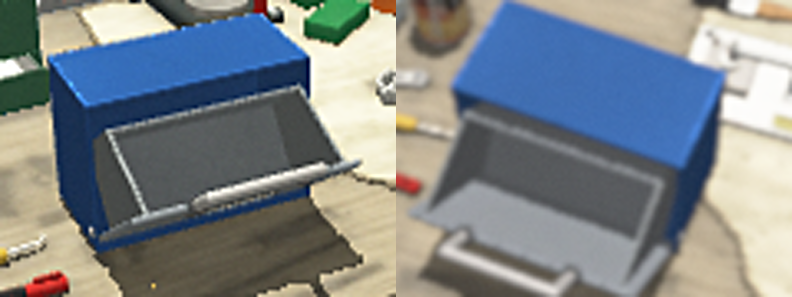

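```bash
python3 - <<'E'
from h import *
np.set_printoptions(precision=4,suppress=True)
c=arm.capture("wrist");S=arm.capture("side");T=arm.capture("top")
t=atz(c,(404/1.5,275/1.5),.05);e1,e2=[atz(c,(u/1.5,v/1.5),.006) for u,v in((361,260),(445,256))]
d=e2-e1;print("tube",t,"ears",e1,e2,(e1+e2)/2,np.linalg.norm(d),"dir",np.degrees(np.arctan2(d[1],d[0])))
a=tri([(S,(170+200/3.3,160+203/3.3)),(T,(180+49/3.3,150+240/3.3))]);b=tri([(S,(170+325/3.3,160+170/3.3)),(T,(180+179/3.3,150+283/3.3))])
print("bar",a,b,(a+b)/2)
s=arm.state();Rt=R.from_euler('xyz',s["ee_rot"],degrees=True)
print(s["eef_pos"],"tool delta mm to tube",Rt.inv().apply(t-s["eef_pos"])*1000)
E
```

```text
tube [ 0.5083 -0.2077  0.05  ] ears [ 0.4974 -0.2326  0.006 ] [ 0.5205 -0.183   0.006 ] [ 0.5089 -0.2078  0.006 ] 0.05471626145715188 dir 65.00683678053021
bar [0.4536 0.2221 0.1229] [0.4507 0.093  0.1191] [0.4522 0.1576 0.121 ]
[ 0.5003 -0.2136  0.1941] tool delta mm to tube [ -4.0672   8.9558 144.1501]
```

Request:
servo_tool(
  offset=[
    [-2, 5, 50],
    [-2, 5, 100],
    [-2, 5, 100],
    [-2, 5, 100],
  ],
  delta_rot=[
    [0, 0, -0.05],
    [0, 0, -0.05],
    [0, 0, -0.05],
    [0, 0, -0.05],
  ],
  hand=[-1, -1, -1, -1],
)

```text
time_s: 8.65
eef_pos: [0.5039, -0.2109, 0.0937]
ee_rot: [180.0, -0.1, 154.9]
force: [0.1, -0.6, 0.2]
gripper_width: 0.0856
gripper_force: 0.0
```

```bash
python3 - <<'E'
from h import *
np.set_printoptions(precision=4,suppress=True)
for i in range(3):
    arm.look_for("wrist","elbow");s=arm.state();print(s["eef_pos"],s["ee_rot"])
Rt=R.from_euler('xyz',s["ee_rot"],degrees=True);print(Rt.inv().apply(np.array([.508,-.208,.04])-s["eef_pos"])*1000)
E
```

```text
[ 0.5056 -0.2114  0.0955] [179.9819   0.1911 154.881 ]
[ 0.5063 -0.2117  0.0963] [179.9814   0.3184 154.8703]
[ 0.5065 -0.2119  0.0966] [179.9859   0.3566 154.8638]
[ 0.6227  4.1323 56.5751]
```

Request:
servo_tool(
  offset=[
    [0, 4, 30],
    [0, 4, 57],
    [0, 4, 57],
    [0, 4, 57],
    [0, 4, 57],
    [0, 4, 57],
    [0, 4, 57],
    [0, 4, 57],
    [0, 4, 57],
    [0, 4, 57],
  ],
  delta_rot=[
    [0, 0, 0],
    [0, 0, 0],
    [0, 0, 0],
    [0, 0, 0],
    [0, 0, 0],
    [0, 0, 0],
    [0, 0, 0],
    [0, 0, 0],
    [0, 0, 0],
    [0, 0, 0],
  ],
  hand=[-1, -1, -1, 1, 1, 1, 1, 1, 1, 1],
  squeeze=40,
)

```text
time_s: 9.8
eef_pos: [0.5067, -0.2083, 0.038]
ee_rot: [-180.0, 0.1, 154.8]
force: [-2.1, 0.2, 6.4]
gripper_width: 0.0314
gripper_force: 39.1
```

Request:
servo_tool(
  offset=[
    [0, 0, -30],
    [0, 0, -70],
    [0, 0, -120],
    [0, 0, -170],
    [0, 0, -212],
    [30, 60, -212],
    [60, 100, -212],
    [153, 328, -212],
    [153, 328, -212],
    [153, 328, -212],
    [153, 328, -212],
    [153, 328, -212],
  ],
  delta_rot=[
    [0, 0, 0],
    [0, 0, 0],
    [0, 0, 0],
    [0, 0, 0],
    [0, 0, 0],
    [0, 0, -0.1],
    [0, 0, -0.2],
    [0, 0, -0.38],
    [0, 0, -0.38],
    [0, 0, -0.38],
    [0, 0, -0.38],
    [0, 0, -0.38],
  ],
  hand=[1, 1, 1, 1, 1, 1, 1, 1, 1, 1, 1, 1],
)

```text
time_s: 11.0
eef_pos: [0.5056, 0.1432, 0.2484]
ee_rot: [-180.0, 0.0, 176.6]
force: [1.1, -0.0, -1.2]
gripper_width: 0.0314
gripper_force: 39.8
```

Request:
servo_tool(
  offset=[
    [0, 0, 0],
  ],
  delta_rot=[
    [0, 0, 0],
  ],
  hand=[1],
)

```text
time_s: 11.1
eef_pos: [0.5031, 0.1528, 0.2492]
ee_rot: [179.5, -0.0, 177.6]
force: [-0.6, -0.8, -1.0]
gripper_width: 0.0313
gripper_force: 40.0
```

```bash
python3 - <<'E'
from h import *
c=arm.capture("wrist");save(c,"w4.png",None,1.3);s=arm.state();print(s["eef_pos"],s["ee_rot"])
for n,p in dict(barA=(.4357,.215,.138),barB=(.4357,.10,.138),back=(.561,.15,.143)).items(): print(n,proj(c,p)*1.3)
E
```

```text
[0.50420719 0.14751173 0.24868311] [ 1.79824081e+02 -3.22196984e-02  1.77259562e+02]
barA [447.97048382 118.00388989]
barB [231.24272766 127.45698612]
back [335.97361153 340.38312777]
```

View pics/w4.png

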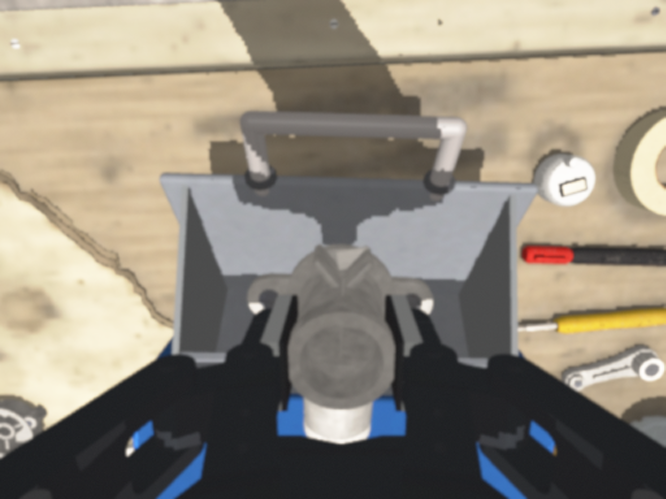

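Request:
servo_tool(
  offset=[
    [-3, 0, 35],
    [-3, 0, 70],
    [-3, 0, 95],
    [-3, 0, 95],
    [-3, 0, 95],
  ],
  delta_rot=[
    [0, 0, 0],
    [0, 0, 0],
    [0, 0, 0],
    [0, 0, 0],
    [0, 0, 0],
  ],
  hand=[1, 1, 1, 1, 1],
)

```text
time_s: 11.65
eef_pos: [0.5093, 0.1402, 0.1536]
ee_rot: [-180.0, -0.0, 176.5]
force: [0.4, -0.3, -0.6]
gripper_width: 0.031
gripper_force: 40.0
```

Request:
servo_tool(
  offset=[
    [0, 0, 0],
    [0, 0, 0],
    [0, 0, 0],
    [0, 0, 0],
    [0, 0, 0],
    [0, 0, -40],
    [0, 0, -90],
    [0, 0, -130],
    [0, 0, -130],
  ],
  delta_rot=[
    [0, 0, 0],
    [0, 0, 0],
    [0, 0, 0],
    [0, 0, 0],
    [0, 0, 0],
    [0, 0, 0],
    [0, 0, 0],
    [0, 0, 0],
    [0, 0, 0],
  ],
  hand=[-1, -1, -1, -1, -1, -1, -1, -1, -1],
)

```text
time_s: 12.55
eef_pos: [0.512, 0.1436, 0.2899]
ee_rot: [179.7, 0.7, 176.6]
force: [-0.7, 0.7, -0.1]
gripper_width: 0.0857
gripper_force: 0.0
```

```bash
python3 - <<'E'
from h import *
c=arm.capture("wrist");save(c,"w5.png",None,1.3);s=arm.state();print(s["eef_pos"],s["ee_rot"])
E
```

```text
[0.51060229 0.1426068  0.28668212] [179.87041261   0.39260637 176.65084317]
```

View pics/w5.png

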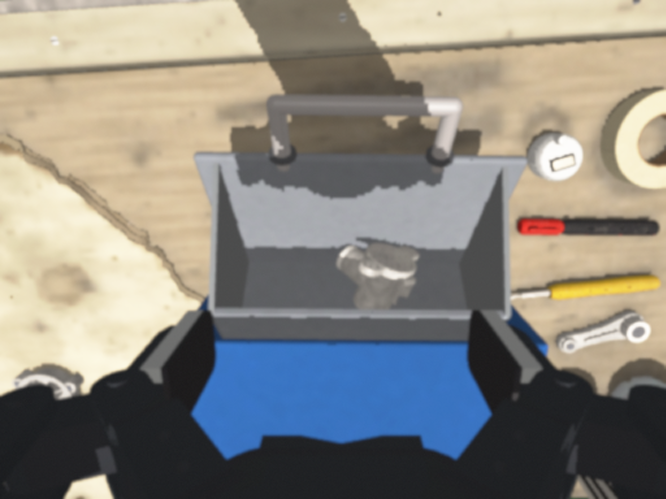

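Request:
servo_tool(
  offset=[
    [76, 13, 0],
    [76, 13, 0],
    [76, 13, 0],
    [76, 13, 0],
    [76, 13, 0],
    [76, 13, 0],
    [76, 13, 0],
    [76, 13, 0],
    [76, 13, 0],
    [76, 13, 0],
    [76, 13, 0],
    [76, 13, 0],
  ],
  delta_rot=[
    [0, 0, 1.57],
    [0, 0, 1.57],
    [0, 0, 1.57],
    [0, 0, 1.57],
    [0, 0, 1.57],
    [0, 0, 1.57],
    [0, 0, 1.57],
    [0, 0, 1.57],
    [0, 0, 1.57],
    [0, 0, 1.57],
    [0, 0, 1.57],
    [0, 0, 1.57],
  ],
  hand=[-1, -1, -1, -1, -1, -1, -1, -1, -1, -1, -1, -1],
)

```text
time_s: 13.8
eef_pos: [0.4331, 0.1583, 0.2819]
ee_rot: [-179.8, 0.1, 86.7]
force: [0.6, -0.2, 0.8]
gripper_width: 0.0854
gripper_force: 0.0
```

Request:
servo_tool(
  offset=[
    [0, 0, 0],
    [0, 0, 0],
  ],
  delta_rot=[
    [0, 0, 0],
    [0, 0, 0],
  ],
  hand=[-1, -1],
)

```text
time_s: 14.0
eef_pos: [0.4336, 0.1586, 0.2828]
ee_rot: [-179.9, 0.0, 86.7]
force: [0.1, 0.4, 0.0]
gripper_width: 0.0854
gripper_force: 0.0
```

Request:
servo_tool(
  offset=[
    [2, 2, 50],
    [2, 2, 100],
    [2, 2, 136],
    [2, 2, 136],
    [2, 2, 136],
    [2, 2, 136],
    [2, 2, 136],
    [2, 2, 136],
    [2, 2, 136],
    [2, 2, 136],
    [2, 2, 136],
  ],
  delta_rot=[
    [0, 0, 0],
    [0, 0, 0],
    [0, 0, 0],
    [0, 0, 0],
    [0, 0, 0],
    [0, 0, 0],
    [0, 0, 0],
    [0, 0, 0],
    [0, 0, 0],
    [0, 0, 0],
    [0, 0, 0],
  ],
  hand=[-1, -1, -1, -1, 1, 1, 1, 1, 1, 1, 1],
  squeeze=40,
)

```text
time_s: 15.1
eef_pos: [0.4362, 0.1609, 0.1484]
ee_rot: [180.0, -0.0, 86.7]
force: [-1.8, -0.7, 5.4]
gripper_width: 0.0102
gripper_force: 39.1
```

Request:
servo_tool(
  offset=[
    [0, 4, -5],
    [0, 9, -10],
    [0, 15, -16],
    [0, 21, -22],
    [0, 28, -28],
    [0, 35, -33],
    [0, 50, -43],
    [0, 66, -51],
    [0, 83, -58],
    [0, 100, -63],
    [0, 115, -66],
    [0, 122, -67],
  ],
  delta_rot=[
    [0, 0, 0],
    [0, 0, 0],
    [0, 0, 0],
    [0, 0, 0],
    [0, 0, 0],
    [0, 0, 0],
    [0, 0, 0],
    [0, 0, 0],
    [0, 0, 0],
    [0, 0, 0],
    [0, 0, 0],
    [0, 0, 0],
  ],
  hand=[1, 1, 1, 1, 1, 1, 1, 1, 1, 1, 1, 1],
)

```text
time_s: 16.3
eef_pos: [0.5593, 0.1523, 0.218]
ee_rot: [179.9, 0.1, 86.6]
force: [-5.1, -2.5, 12.0]
gripper_width: 0.0101
gripper_force: 42.7
```

Request:
servo_tool(
  offset=[
    [0, 4, 0],
    [0, 7, 0],
    [0, 10, 0],
    [0, 12, 0],
    [0, 12, 0],
    [0, 12, 0],
  ],
  delta_rot=[
    [0, 0, 0],
    [0, 0, 0],
    [0, 0, 0],
    [0, 0, 0],
    [0, 0, 0],
    [0, 0, 0],
  ],
  hand=[1, 1, 1, 1, 1, 1],
)

```text
time_s: 16.9
eef_pos: [0.5715, 0.1515, 0.2187]
ee_rot: [179.7, 0.1, 86.6]
force: [-4.3, -3.3, 13.8]
gripper_width: 0.01
gripper_force: 43.2
```

Request:
servo_tool(
  offset=[
    [0, 2, 0],
    [0, 4, 0],
    [0, 4, 0],
    [0, 4, 0],
  ],
  delta_rot=[
    [0, 0, 0],
    [0, 0, 0],
    [0, 0, 0],
    [0, 0, 0],
  ],
  hand=[1, 1, 1, 1],
)

```text
time_s: 17.3
eef_pos: [0.5749, 0.1512, 0.2188]
ee_rot: [179.8, 0.1, 86.6]
force: [-5.5, -2.8, 14.6]
gripper_width: 0.0104
gripper_force: 43.3
```

Request:
servo_tool(
  offset=[
    [0, 2, -1],
    [0, 4, -2],
    [0, 4, -2],
    [0, 4, -2],
  ],
  delta_rot=[
    [0, 0, 0],
    [0, 0, 0],
    [0, 0, 0],
    [0, 0, 0],
  ],
  hand=[1, 1, 1, 1],
)

```text
time_s: 17.7
eef_pos: [0.5751, 0.1513, 0.2188]
ee_rot: [-179.7, 0.2, 86.6]
force: [-10.5, -2.8, 10.7]
gripper_width: 0.0104
gripper_force: 43.1
```

Request:
servo_tool(
  offset=[
    [0, 2, 0],
    [0, 4, 0],
    [0, 4, 0],
    [0, 4, 0],
  ],
  delta_rot=[
    [0, 0, 0],
    [0, 0, 0],
    [0, 0, 0],
    [0, 0, 0],
  ],
  hand=[1, 1, 1, 1],
)

```text
time_s: 18.1
eef_pos: [0.5753, 0.1513, 0.2188]
ee_rot: [-179.2, 0.3, 86.7]
force: [-18.5, -4.4, 16.6]
gripper_width: 0.01
gripper_force: 43.7
```

Request:
servo_tool(
  offset=[
    [0, 0, 0],
    [0, -4, 0],
    [0, -8, 0],
    [0, -8, 0],
    [0, -8, -40],
    [0, -8, -90],
    [0, -8, -130],
    [0, -8, -130],
  ],
  delta_rot=[
    [0, 0, 0],
    [0, 0, 0],
    [0, 0, 0],
    [0, 0, 0],
    [0, 0, 0],
    [0, 0, 0],
    [0, 0, 0],
    [0, 0, 0],
  ],
  hand=[-1, -1, -1, -1, -1, -1, -1, -1],
)

```text
time_s: 18.9
eef_pos: [0.5765, 0.1543, 0.3536]
ee_rot: [179.3, -0.3, 86.7]
force: [0.3, 0.5, -0.3]
gripper_width: 0.0856
gripper_force: 0.0
```

```bash
python3 - <<'E'
from h import *
c=arm.capture("side");w=arm.capture("wrist");s=arm.state();print(s["eef_pos"],s["ee_rot"],s["force"])
a=cv2.resize(c["pixels"][110:260,150:283,::-1],None,fx=2.56,fy=2.56,interpolation=2)[:384]
b=w["pixels"][:,100:,::-1]
cv2.imwrite("pics/f.png",np.hstack([a,b]))
E
```

```text
[0.57452116 0.1529546  0.34739885] [ 1.79835493e+02 -5.42895373e-02  8.66735677e+01] [ 0.00537176  0.71169006 -0.47247399]
```

View pics/f.png

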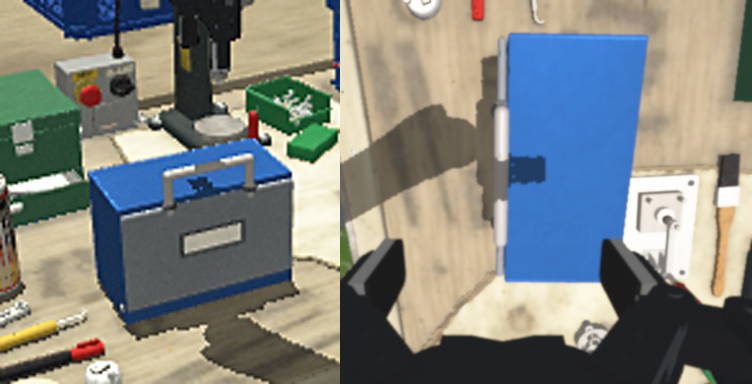

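```bash
python3 -c "
from workcell import arm
print(arm.job_done())"
```

```text
the job is handed in; nothing more can be done
None
```

The elbow casting is in the tilt-out bin and the door is pushed shut against its stop. The other things were left alone, and I handed the job in at about 19 s with the gripper clear.

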